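# Back the can coder's star wheel up one notch

### The job

The coder's star wheel was advanced a notch too far, so the red-banded can has gone past the print head. With a fingertip, lift the ratchet pawl out of the wheel by its red-balled lever (laid back past upright it stays up), push the star wheel backward one notch so that the wheel carries the can back in front of the print head, and tip the pawl down again so that it sits fully in the notch there. Grip and lift nothing, do not push the can yourself, and leave the other cans, bottles and supplies where they stand.

Things in the scene. Friction and masses are not known exactly. Their poses are not given: they have to be found in the camera images.
- coder: Hand-fed rotary can coder, fixed on the table: steel deck 340 x 420 mm (top 25 mm above the table) with a blue star wheel, guide rail, black print head (+y side) and pawl (-x side). Origin: on the table surface, on the wheel's upright axis; at yaw 0 x points away from the robot. Its frame is the one meant below; angles in it count from +x towards +y. Deck: x -170 to 170 mm, y -175 to 245 mm.
- wheel (a joint): Turn of the blue star wheel and the dark ratchet wheel bolted on it, rad, about the coder's z; grows counter-clockwise seen from above, which is BACKWARD (the way the pawl blocks). 0: the pawl centred in its first notch (starts within 0.02 of it). 8 saw teeth: one notch is 0.785 rad (45 degrees), one can pocket. Stays where it is left; friction 0.2 N m, up to 0.8 with the can in tow.
- wheel_top (a point): Wheel axis at the top of the upper star plate, 104 mm above the table; turns with the wheel. Two plates 12 mm thick, tops at 58 and 104 mm, outer radius 115 mm. Eight round pockets, radius 36 mm, centred 105 mm from the axis at 0, 45, 90.. degrees (wheel = 0); between them arms 9 mm wide (17 at the tip) at 22.5, 67.5.. degrees. A fingertip lowered into an empty pocket can push an arm's flank.
- ratchet (a point): Top of the dark ratchet wheel on its axis, 117 mm above the table. Its saw teeth reach 66 mm from the axis, tops 117 mm and notch floors 107 mm above the table. The round hub and bolt on it are the wheel's highest part, 130 mm.
- pawl (a joint): Swing of the yellow pawl about its pin, rad: 0 = fully down, nose in the notch; about 0.16 = nose on top of a tooth; past about 1.3 it stays back by its own weight; 2.0 = laid back on its rest. Held down by gravity alone (0.16 kg), lightly damped. Let down between notches it rides on the teeth and drops into the next notch; then the wheel is stopped backward and clicks over forward.
- pawl_pin (a point): The pawl's level pin, along the coder's x axis, where the pawl's bar sits on it: (-56, -51) mm in the coder's frame, 129 mm above the table. A yellow sleeve (16 mm thick) runs along the pin from x -97 to -49 mm; a bracket arm (top 135 mm) holds it from a post at (-132, -51) mm, 137 mm high. When down, the bar (12 mm wide, 8 thick) reaches 58 mm from the pin towards +y, the nose under its end.
- pawl_ball (a point): Centre of the red ball (16 mm) on the pawl's release lever, moving with the pawl: with the pawl down at (-90, -27) mm in the coder's frame, 171 mm above the table, 48 mm from the pin. Pushed to the coder's -y, over the pin, it lifts the nose. Laid back, the lever lies level to -y and the bar (at x -56 mm) stands up, leaning 25 degrees past upright to -y; pushing the bar to +y past upright lets it fall.
- can_center (a point): Centre of the cream and red drinks can standing on the deck in a wheel pocket: 66 mm in diameter, 122 mm tall, about 0.37 kg, this point 61 mm above its foot. At the start it is in the pocket at 45 degrees in the coder's frame.
- station (a point): The place before the print head where the can's centre belongs: in the coder's frame 105 mm from the wheel's axis at 90 degrees (+y), 86 mm above the table. Beyond it the print head, y 142 to 228 mm, 131 mm high. A guide rail (two rods, up to 112 mm high) runs round the wheel at 145 mm radius from 20 to 116 degrees; a grey controller box at (-115, 210) mm is 155 mm high.
- can: The same can as can_center; origin at the centre of its foot, z up.
- done_can: Bystander: cream and teal can, 66 x 122 mm, standing on the deck near (130, -135) mm. Origin: centre of its foot.
- ink: Bystander: black and yellow ink cartridge, 66 x 24 x 50 mm, on the deck near (-125, 115) mm. Origin: centre of its underside.
- spacer: Bystander: blue plastic ring, 60 mm in diameter, 16 mm high, on the deck near (-128, -130) mm. Origin: centre of its underside.
- bottle_a: Bystander: brown bottle, 61 x 228 mm, on the table. Origin: centre of its foot.
- bottle_b: Bystander: brown bottle, 61 x 228 mm, on the table. Origin: centre of its foot.
- spare_can: Bystander: navy can, 66 x 122 mm, on the table. Origin: centre of its foot.
- label_roll: Bystander: roll of labels standing on end, 104 mm in diameter, 80 mm high, on the table. Origin: centre of its underside.
Not all that is in view belongs to the job. Leave any yellow look-alike of the can alone.

How it is judged (in metres and radians):
On the way, in this order (a step that is already met when the one before it is completed fails the run):
1. the pawl is lifted out of the ratchet wheel (value of joint pawl above 0.5 rad and value of joint wheel below 0.2 rad), for 0.1 s.
2. the star wheel is pushed back one notch (value of joint wheel between 0.6554 and 0.9154 rad), for 0.2 s.
At the end, for the whole second after the job is handed in: The wheel stands one notch (0.785 rad, within 0.13) back from its zero, the pawl is fully down in the notch (below 0.06 rad), the can stands upright on the deck at rest within 18 mm of its place before the print head, and no bystander has moved more than 20 mm (all of step 2 and value of joint pawl below 0.06 rad and horizontal distance between can_center and station below 0.018 m and angle between can's own z axis and vertical below 0.06 rad and z of can_center in the frame of coder below 0.092 m and linear speed of can below 0.02 m/s and distance of each of done_can, ink, spacer, bottle_a, bottle_b, spare_can, label_roll from where it was at the start of the episode below 0.02 m); the robot touches nothing.
It fails at once if the can is lifted or tipped (z of can_center in the frame of coder above 0.098 m or angle between can's own z axis and vertical above 0.25 rad).
It fails at once if the can is gripped or pushed by the robot itself (contact force between any of the fingers, the arm and can above 4 N).
It fails at once if a bystander is knocked, moved or lifted (distance of any of done_can, ink, spacer, bottle_a, bottle_b, spare_can, label_roll from where it was at the start of the episode above 0.03 m or angle between any of done_can, ink, spacer, bottle_a, bottle_b, spare_can, label_roll's own z axis and vertical above 0.3 rad).
It also fails if it takes over 70 s, if anything falls off the work surface, if the arm or the gripper's body presses on something with over 40 N, if the wrist force passes 120 N, or if a joint passes its speed limit or range.

### The arm

A 6-joint arm with a two-finger parallel gripper is mounted at the origin on the work surface. World frame = base frame: x ahead of the robot, y to its left, z up, the work surface at z = 0. Lengths are in mm, angles in rad, forces in N, time in s.
With the tool pointing down it reaches from about 350 to 875 mm from the base axis. Payload 4.2 kg.
Tool frame: the origin (TCP) lies midway between the tips of the shut fingers; the grasp point (between the pads) lies 19 mm behind it; z points along the fingers, y is the line along which they close (so a half turn about z gives the same grasp; the last joint's range is limited). The gripper opens to 85 mm and grips with 20 to 120 N. Pads are 22 mm wide; open, the fingers measure 114 mm over their backs; the gripper's body (76 mm by 85 mm) begins 54 mm behind the grasp point. The pads swing forward as they close: fully open they stand 13 mm farther back than shut.
Start: joints at [1.492, 0.385, 0.008, 0, -1.194, -0.259], TCP at [207.1, 589.668, 231.312] pointing down, gripper open.
Joint ranges: [-3.14, 3.14], [-1.21, 2.06], [-1.07, 1.41], [-3.16, 2.05], [-2.99, -0.16], [-3.1, 3.1]. Speed limits (rad/s): [2.79, 2.79, 3.14, 3.14, 3.14, 3.14].

### API

Orientations are given as a unit quaternion [x, y, z, w].
In Python, from bench import arm, eyes, nets gives the robot as it stands.
- The arm moves only by the tool apply_moves, never from a script. Its arguments are lists of equal length, an entry for each row: "delta_rot": the turn, a rotation vector about the tool's x, y, z as a fraction of full scale, a list of three; "xyz": the shift along the tool's x, y, z as a fraction of full scale, a list of three; "hand": the gripper command: -1 is fully open, 1 is shut, values between are in proportion. In form: {"delta_rot": [[ax, ay, az], ...], "xyz": [[dx, dy, dz], ...], "hand": [hand, ...]}. A call has 1 to 20 rows; each row shifts and turns the commanded pose from where the row before left it, along the tool's axes as they then stand; what a row does not reach is not made up. Full scale, the value 1, is 0.025 m for a shift and 6 degrees for a turn. A row lasts 1/12 s, in which the tool goes at most 41.7 mm and 7.16 degrees, less where a joint would pass 70% of its speed; a pose out of reach is approached as far as the arm can. A call with a number of a shift or a turn outside -1 to 1 is refused whole. A call with a gripper value outside its range is refused whole. The fingers move at their own pace and stop on an object; the grip force is fixed at half the most. Time passes only in rows, so rows that do not move let the fingers close. It gives the time, the measured TCP pose, the force, the opening and the grip force at its end, in the units of the state.
- arm.read_state(): the state, without advancing time (a new reading comes with each control period).
- eyes.get_image(name): name is "side" or "top" or "wrist"; returns a dict with "frame" (480x640x3 uint8, red, green, blue), "range_z" (480x640 float32, mm along the optical axis (not along the pixel's ray), 0 where there is no reading), "camera_matrix" (3x3 intrinsics, pixels), "R" (3x3) and "t" (3): a world point X has camera coordinates R X + t; the wrist camera has in their place "hand_eye" (4x4, takes a point from camera to tool coordinates, whose origin is the TCP and whose axes are the flange's). Camera axes: x right, y down, z forward; pixel columns grow to the right and rows downward; lengths in mm; the calibration is good to about 2 mm. A picture is of the moment at which its call begins: read the wrist's pose just before it.
- arm.job_done(): hands the job in; it is judged then, once.
Trained networks look in a picture, given as the dict that the camera call returned (one of the last four; its "shot" number tells which), for a name from the list of things; names that differ only in an ending like _2 or _b are one class to them, and where a whole thing is asked for, a point or a joint stands for the part that bears it (a point fixed in the world has none). Each returns a list of dicts, best first, with "score" (0 to 1); they miss things now and then, are a little off and sometimes report something else, mostly with a low value. They report only what shows in the picture. A call takes as long as a camera call. They do not tell look-alikes from the thing itself.
- nets.look_for(name, picture): "bbox" ([left, top, right, bottom] in pixels, round what is visible of it).
- nets.masks_of(name, picture): "region" (480x640 bool, what is visible of it) and "bbox" ([left, top, right, bottom] in pixels, round what is visible of it).
The state is a dict: "clock": time; "joints": joint angles; "joint_vel": joint speeds; "joint_efforts": joint torques, N m; "position": TCP position; "ee_rot": TCP orientation; "contact_force": force on the tool from outside, world axes, zero at the start; "wrist_torque": the same for the moment, N m; "gripper_width": finger opening in mm; "grasp_force": force on a finger pad.
Only numpy, scipy, OpenCV 4.12 (cv2) and the standard library are available. Lean on these libraries where they do the work, as an engineer would, in place of code of your own. Each camera call takes 0.05 s, during which the arm holds its last target. There are 200 camera calls.

## Working session

There is one attempt and no reset: what is moved stays moved. The work goes in short steps, Python scripts to look and compute and a tool call to move; the robot and the scene stay as the last step left them, time stands still between calls to the robot, and variables do not carry over. Pictures are saved under pics/ and viewed, at most 10 in all, crops included, and the job is handed in when it is done.

Besides the shell and the picture viewer there is one more tool, called as name(argument=value, ...) on one line, values as JSON. apply_moves: Moves the arm, as the interface text tells. Its arguments: {"type":"object","properties":{"delta_rot":{"type":"array"},"xyz":{"type":"array"},"hand":{"type":"array"}},"required":["delta_rot","xyz","hand"]}

```bash
mkdir -p pics; cat > h.py <<'E'
import numpy as np, cv2
from bench import arm, eyes, nets
def world(p,mask):
    v,u=np.nonzero(mask&(p["range_z"]>0)); z=p["range_z"][v,u]; K=p["camera_matrix"]
    c=np.stack([(u-K[0,2])/K[0,0]*z,(v-K[1,2])/K[1,1]*z,z],1)
    return (c-p["t"])@np.asarray(p["R"])
def save(p,n,box=None,s=1):
    f=p["frame"][...,::-1]
    if box: f=f[box[1]:box[3],box[0]:box[2]]
    cv2.imwrite("pics/"+n,cv2.resize(f,None,fx=s,fy=s))
def proj(p,X):
    c=p["R"]@np.asarray(X,float)+p["t"]; q=p["camera_matrix"]@c; return q[:2]/q[2]
E
python3 - <<'E'
from h import *
s=arm.read_state(); print(s)
for n in("top","side"):
    p=eyes.get_image(n); save(p,n+"0.png")
    print(n,"cam at",-p["R"].T@p["t"])
    for k in("coder","wheel","pawl","pawl_ball","ratchet","can","done_can","ink","spacer","bottle_a","spare_can","label_roll"):
        for m in nets.masks_of(k,p)[:3]:
            w=world(p,m["region"])
            print(k,round(m["score"],2),np.round(m["bbox"]),np.median(w,0).round() if len(w) else "", np.percentile(w,[2,98],axis=0).round().tolist() if len(w) else "")
E
```

```text
{'clock': 0.0, 'joints': array([ 1.49160303e+00,  3.85557940e-01,  6.60812184e-03, -4.80398348e-04,
       -1.19397615e+00, -2.58560322e-01]), 'joint_vel': array([-1.18230295e-03, -3.43486449e-04,  1.38824701e-04, -1.19831798e-03,
       -1.86059369e-06,  3.76029339e-04]), 'joint_efforts': array([-8.55871222e-04, -3.92293167e+01,  1.88402599e+01,  4.18611914e+00,
       -4.65885911e-03,  1.26845510e-06]), 'position': array([206.92228704, 589.13458501, 230.21656736]), 'ee_rot': array([ 9.85758686e-01, -1.68162507e-01, -1.26986482e-04,  1.08053448e-03]), 'contact_force': array([-0.51723705,  0.22300431,  0.0389338 ]), 'wrist_torque': array([-0.02803878, -0.07627965, -0.00435175]), 'grasp_force': 0.0, 'gripper_width': 85.60789567493568}
top cam at [ 323.72966189   -4.64102178 1438.709484  ]
coder 0.89 [249. 188. 412. 324.] [530. -30.  27.] [[375.0, -235.0, 19.0], [710.0, 175.0, 155.0]]
coder 0.51 [344. 255. 369. 274.] [ 498. -117.  135.] [[468.0, -134.0, 128.0], [512.0, -73.0, 178.0]]
wheel 0.88 [299. 206. 382. 286.] [552. -62. 109.] [[462.0, -164.0, 27.0], [641.0, 33.0, 129.0]]
pawl 0.
[... 2525 characters left out ...]
nk 0.63 [248. 262. 268. 286.] [414.  18.  63.] [[383.0, 7.0, 27.0], [448.0, 38.0, 81.0]]
spacer 0.57 [289. 330. 316. 355.] [ 445. -220.   40.] [[417.0, -245.0, 27.0], [473.0, -190.0, 45.0]]
bottle_a 0.85 [251. 114. 273. 182.] [590. 452. 107.] [[566.0, 438.0, 8.0], [616.0, 476.0, 228.0]]
bottle_a 0.78 [201. 128. 223. 195.] [417. 459. 111.] [[391.0, 444.0, 5.0], [459.0, 545.0, 229.0]]
spare_can 0.67 [336. 390. 371. 441.] [ 449. -469.  108.] [[426.0, -486.0, 17.0], [483.0, -430.0, 123.0]]
label_roll 0.94 [392. 354. 442. 414.] [ 622. -443.   79.] [[583.0, -481.0, 3.0], [678.0, -383.0, 84.0]]
label_roll 0.46 [375. 259. 406. 306.] [ 691. -195.  119.] [[670.0, -209.0, 41.0], [727.0, -155.0, 148.0]]
```

```bash
python3 - <<'E'
from h import *
for n in("top","side"):
    p=eyes.get_image(n)
    full=np.ones((480,640),bool); w=world(p,full)
    v,u=np.nonzero(full&(p["range_z"]>0)); col=p["frame"][v,u].astype(int)
    hsv=cv2.cvtColor(p["frame"],cv2.COLOR_RGB2HSV)[v,u].astype(int)
    d=(abs(w[:,2]-25)<8)&(abs(w[:,0]-545)<220)&(abs(w[:,1]+50)<270)
    r=cv2.minAreaRect(w[d,:2].astype(np.float32)); print(n,"deck",r,np.percentile(w[d,2],50))
    red=((hsv[:,0]<8)|(hsv[:,0]>172))&(hsv[:,1]>150)&(hsv[:,2]>80)&(w[:,2]>150)&(abs(w[:,0]-490)<60)&(abs(w[:,1]+100)<60)
    print("ball",red.sum(),w[red].mean(0) if red.any() else "",[u[red].mean(),v[red].mean()])
    hb=(w[:,2]>122)&(w[:,2]<134)&(np.hypot(w[:,0]-550,w[:,1]+62)<30); print("hub",hb.sum(),w[hb].mean(0),np.ptp(w[hb],axis=0))
    ct=(w[:,2]>140)&(w[:,2]<155)&(np.hypot(w[:,0]-612,w[:,1]-20)<45); print("cantop",ct.sum(),cv2.minEnclosingCircle(w[ct,:2].astype(np.float32)))
    b=(w[:,2]>148)&(w[:,2]<160)&(np.hypot(w[:,0]-430,w[:,1]-130)<70);print("box",b.sum(),cv2.minAreaRect(w[b,:2].astype(np.float32)) if b.any() else "")
    if n=="top": save(p,"top1.png",(200,160,430,340),3.4)
    else: save(p,"side1.png",(200,170,430,340),3.4)
E
```

```text
top deck ((550.4219970703125, -30.1875), (340.670654296875, 420.6287841796875), 9.278631210327148) 25.11119729137602
ball 21 [ 469.5831388  -105.71121273  176.86245205] [np.float64(356.76190476190476), np.float64(272.95238095238096)]
hub 161 [553.8026413  -63.90332812 125.69112264] [54.66624779 48.53142317 11.7503006 ]
cantop 344 ((615.19921875, 21.04693031311035), 31.196508407592773)
box 583 ((408.114501953125, 123.79498291015625), (89.52454376220703, 45.23574447631836), 9.11043930053711)
side deck ((548.3399047851562, -31.706893920898438), (343.9256286621094, 424.9593811035156), 9.287596702575684) 25.22809044830034
ball 24 [ 468.18004812 -109.68289747  175.3900192 ] [np.float64(292.6666666666667), np.float64(269.375)]
hub 160 [552.26823841 -67.81673731 125.5009287 ] [50.47213773 53.20055808 11.50202898]
cantop 274 ((614.99560546875, 18.51236915588379), 32.05635070800781)
box 422 ((406.79681396484375, 120.68008422851562), (88.72266387939453, 50.081024169921875), 9.394698143005371)
```

View pics/top1.png

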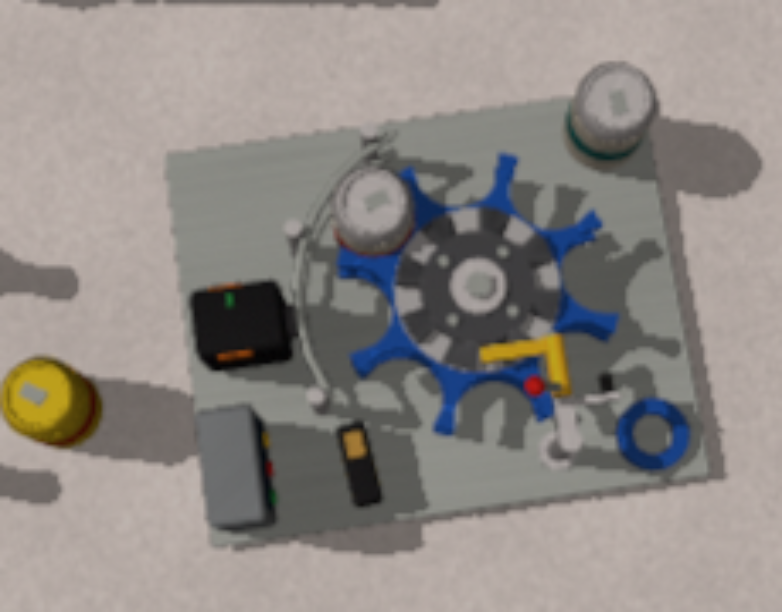

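View pics/side1.png

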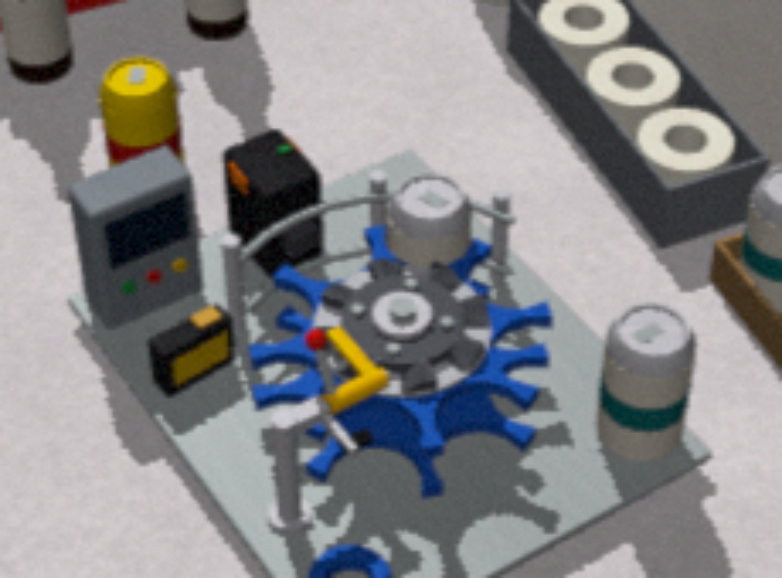

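The top crop shows the red ball at (533,385), the yellow pawl bar to its left and up from it, and the can in its pocket at (372,208). The only other reds are a button on the grey box at (268,470) and bands. The possible mix-ups for the can are the yellow can at (40,400), the teal done_can at (612,110) and the boxed cans. The target can is the cream and red one at (372,208). The coder pose is O≈(554.5,-65.2) with yaw 0.162, and the can and ball predicted from it match what I measured.

I'll turn the tool to line up with the coder, close the fingers and travel over.

apply_moves(delta_rot=[[0, 0, -0.956], [0, 0, -0.956], [0, 0, -0.956], [0, 0, -0.956], [0, 0, -0.956], [0, 0, 0], [0, 0, 0], [0, 0, 0], [0, 0, 0], [0, 0, 0], [0, 0, 0], [0, 0, 0], [0, 0, 0], [0, 0, 0], [0, 0, 0], [0, 0, 0], [0, 0, 0], [0, 0, 0], [0, 0, 0], [0, 0, 0]], xyz=[[0, 0, 0], [0, 0, 0], [0, 0, 0], [0, 0, 0], [0, 0, 0], [0.18, 0.86, 0], [0.18, 0.86, 0], [0.18, 0.86, 0], [0.18, 0.86, 0], [0.18, 0.86, 0], [0.18, 0.86, 0], [0.18, 0.86, 0], [0.18, 0.86, 0], [0.18, 0.86, 0], [0.18, 0.86, 0], [0.18, 0.86, 0], [0.18, 0.86, 0], [0.18, 0.86, 0], [0.18, 0.86, 0], [0.18, 0.86, 0]], hand=[1, 1, 1, 1, 1, 1, 1, 1, 1, 1, 1, 1, 1, 1, 1, 1, 1, 1, 1, 1])

```text
clock: 3.07
position: [326.2, 281.3, 231.6]
ee_rot: [0.997, 0.081, 0.0, -0.0]
contact_force: [0.4, 0.3, 0.4]
gripper_width: 0.1
grasp_force: 0.0
```

apply_moves(delta_rot=[[0, 0, 0], [0, 0, 0], [0, 0, 0], [0, 0, 0], [0, 0, 0], [0, 0, 0], [0, 0, 0], [0, 0, 0], [0, 0, 0], [0, 0, 0], [0, 0, 0], [0, 0, 0], [0, 0, 0], [0, 0, 0], [0, 0, 0], [0, 0, 0], [0, 0, 0], [0, 0, 0]], xyz=[[0.18, 0.86, 0], [0.18, 0.86, 0], [0.18, 0.86, 0], [0.18, 0.86, 0], [0.18, 0.86, 0], [0.18, 0.86, 0], [0.18, 0.86, 0], [0.18, 0.86, 0], [0.18, 0.86, 0], [0.18, 0.86, 0], [0.18, 0.86, 0], [0.18, 0.86, 0], [0.18, 0.86, 0], [0.18, 0.86, 0], [0.18, 0.86, 0], [0, 0, 0], [0, 0, 0], [0, 0, 0]], hand=[1, 1, 1, 1, 1, 1, 1, 1, 1, 1, 1, 1, 1, 1, 1, 1, 1, 1])

```text
clock: 4.57
position: [444.6, -24.8, 231.3]
ee_rot: [0.997, 0.081, -0.0, -0.0]
contact_force: [0.1, -0.5, 1.1]
gripper_width: 0.1
grasp_force: 0.0
```

```bash
cat >> h.py <<'E'
O=np.array([554.5,-65.2]); Y=0.162; C=np.array([[np.cos(Y),np.sin(Y)],[-np.sin(Y),np.cos(Y)]])
def cod(p): return np.r_[C@(np.asarray(p)[:2]-O),p[2]]
def st():
    s=arm.read_state(); q=s["ee_rot"]
    from scipy.spatial.transform import Rotation as R
    m=R.from_quat(q).as_matrix()
    print("t",s["clock"],"coderTCP",cod(s["position"]).round(1),"toolx in coder",(C@m[:2,0]).round(3),"z",m[:,2].round(3),"F",s["contact_force"].round(1),"w",s["gripper_width"],"j",s["joints"].round(2))
E
python3 -c "from h import *; st()"
```

```text
t 4.5667 coderTCP [-101.9   57.6  231.3] toolx in coder [1. 0.] z [-0.  0. -1.] F [ 0.1 -0.5  1.1] w 0.08055306265073944 j [ 0.31  0.07 -0.41 -0.   -1.09  1.42]
```

apply_moves(delta_rot=[[0, 0, 0], [0, 0, 0], [0, 0, 0], [0, 0, 0], [0, 0, 0], [0, 0, 0], [0, 0, 0], [0, 0, 0]], xyz=[[0.16, 0.9, 0], [0.16, 0.9, 0], [0, 0, 0.8], [0, 0, 0.8], [0, 0, 0.8], [0, 0, 0.8], [0, 0, 0], [0, 0, 0]], hand=[1, 1, 1, 1, 1, 1, 1, 1])

```text
clock: 5.23
position: [459.6, -67.5, 151.1]
ee_rot: [0.997, 0.082, -0.001, 0.0]
contact_force: [0.3, 0.1, 0.7]
gripper_width: -0.1
grasp_force: 0.0
```

```bash
python3 - <<'E'
from h import *
st(); p=eyes.get_image("side"); save(p,"s2.png",(230,180,390,320),4)
E
```

```text
t 5.2333 coderTCP [-94.   13.1 151.1] toolx in coder [1.    0.002] z [-0.002 -0.001 -1.   ] F [0.3 0.1 0.7] w -0.12065191172832279 j [ 0.21  0.19 -0.49  0.   -0.89  1.53]
```

View pics/s2.png

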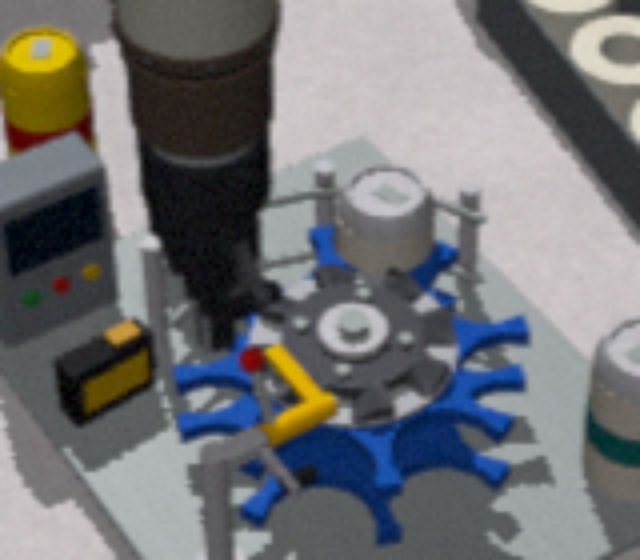

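The fingertip at (225,330) is just on the +y side of the red ball at (250,360). Now I'll push it to -y.

apply_moves(delta_rot=[[0, 0, 0], [0, 0, 0], [0, 0, 0], [0, 0, 0], [0, 0, 0], [0, 0, 0], [0, 0, 0], [0, 0, 0], [0, 0, 0], [0, 0, 0], [0, 0, 0], [0, 0, 0], [0, 0, 0], [0, 0, 0], [0, 0, 0], [0, 0, 0]], xyz=[[0, 0.32, 0], [0, 0.32, 0], [0, 0.32, 0], [0, 0.32, 0], [0, 0.32, 0], [0, 0.32, 0], [0, 0.32, 0], [0, 0.32, 0], [0, 0.32, 0], [0, 0.32, 0], [0, 0.32, 0], [0, 0, 0], [0, 0, 0], [0, 0, -0.6], [0, 0, -0.6], [0, 0, 0]], hand=[1, 1, 1, 1, 1, 1, 1, 1, 1, 1, 1, 1, 1, 1, 1, 1])

```text
clock: 6.62
position: [476.1, -155.0, 184.1]
ee_rot: [0.997, 0.082, 0.003, 0.001]
contact_force: [0.8, -0.6, 0.3]
gripper_width: 0.3
grasp_force: 0.0
```

```bash
python3 - <<'E'
from h import *
st(); p=eyes.get_image("side"); save(p,"s3.png",(230,180,390,320),4)
E
```

```text
t 6.6167 coderTCP [-91.9 -76.  184.1] toolx in coder [1.    0.002] z [ 0.006 -0.001 -1.   ] F [ 0.8 -0.6  0.3] w 0.2964753718286637 j [ 0.01  0.21 -0.37  0.   -0.99  1.72]
```

View pics/s3.png

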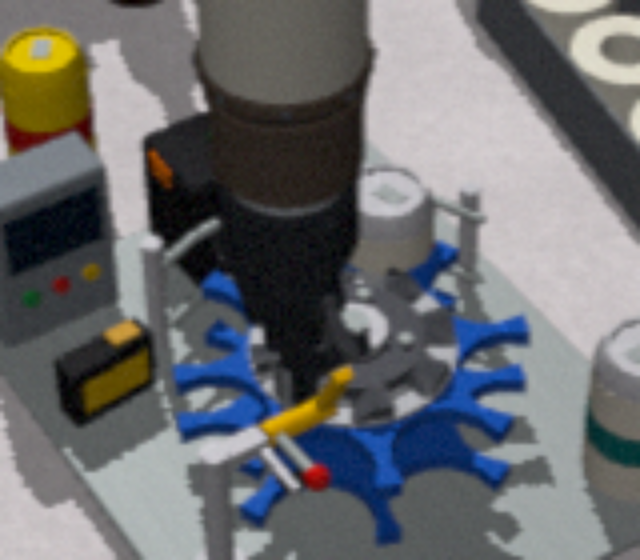

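The pawl is laid back: the ball is at (316,478) and the bar leans up at (335,395). I'll move over the empty pocket at -45° next.

apply_moves(delta_rot=[[0, 0, 0], [0, 0, 0], [0, 0, 0], [0, 0, 0], [0, 0, 0], [0, 0, 0], [0, 0, 0], [0, 0, 0], [0, 0, 0], [0, 0, 0], [0, 0, 0], [0, 0, 0]], xyz=[[0, 0, -0.65], [0, 0, -0.65], [0.81, -0.025, 0], [0.81, -0.025, 0], [0.81, -0.025, 0], [0.81, -0.025, 0], [0.81, -0.025, 0], [0.81, -0.025, 0], [0.81, -0.025, 0], [0.81, -0.025, 0], [0, 0, 0], [0, 0, 0]], hand=[1, 1, 1, 1, 1, 1, 1, 1, 1, 1, 1, 1])

```text
clock: 7.67
position: [633.2, -123.1, 211.8]
ee_rot: [0.997, 0.082, -0.002, -0.0]
contact_force: [-0.4, 0.1, 0.0]
gripper_width: 0.1
grasp_force: 0.0
```

```bash
python3 - <<'E'
from h import *
st(); p=eyes.get_image("side"); save(p,"s4.png",(230,180,410,320),4)
w=[]
E
```

```text
t 7.6667 coderTCP [ 68.4 -69.8 211.8] toolx in coder [1.    0.001] z [-0.003  0.    -1.   ] F [-0.4  0.1  0. ] w 0.056387303994536446 j [ 0.06  0.43  0.03 -0.   -1.18  1.68]
```

View pics/s4.png

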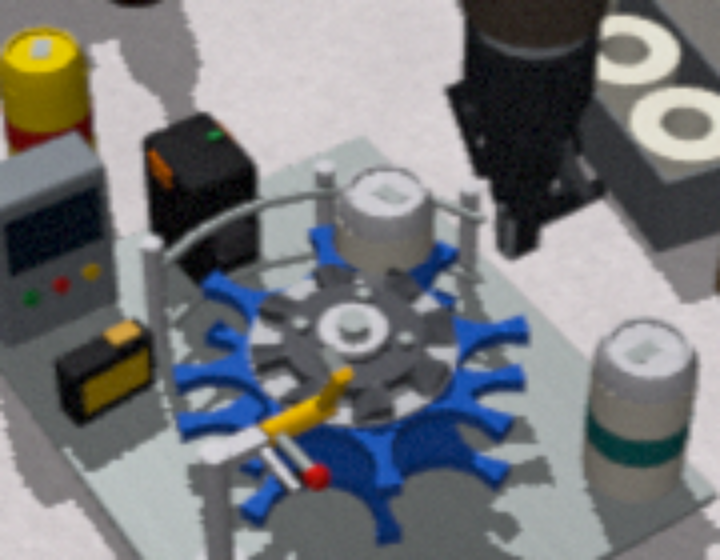

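apply_moves(delta_rot=[[0, 0, 0], [0, 0, 0], [0, 0, 0], [0, 0, 0], [0, 0, 0], [0, 0, 0], [0, 0, 0], [0, 0, 0], [0, 0, 0]], xyz=[[0, 0, 0.7], [0, 0, 0.7], [0, 0, 0.7], [0, 0, 0.7], [0, 0, 0.7], [0, 0, 0.7], [0, 0, 0.7], [0, 0, 0], [0, 0, 0]], hand=[1, 1, 1, 1, 1, 1, 1, 1, 1])

```text
clock: 8.47
position: [632.1, -123.9, 90.8]
ee_rot: [0.997, 0.081, -0.001, 0.0]
contact_force: [0.3, -0.2, 0.7]
gripper_width: 0.0
grasp_force: 0.0
```

apply_moves(delta_rot=[[0, 0, 0], [0, 0, 0], [0, 0, 0], [0, 0, 0], [0, 0, 0], [0, 0, 0], [0, 0, 0], [0, 0, 0], [0, 0, 0], [0, 0, 0], [0, 0, 0], [0, 0, 0], [0, 0, 0]], xyz=[[0.17, -0.17, 0], [0.17, -0.17, 0], [0.17, -0.17, 0], [0.115, -0.2, 0], [0.115, -0.2, 0], [0.115, -0.2, 0], [0.08, -0.215, 0], [0.08, -0.215, 0], [0.08, -0.215, 0], [0.04, -0.23, 0], [0.04, -0.23, 0], [0.04, -0.23, 0], [0, 0, 0]], hand=[1, 1, 1, 1, 1, 1, 1, 1, 1, 1, 1, 1, 1])

```text
clock: 9.55
position: [652.7, -57.9, 90.9]
ee_rot: [0.997, 0.082, -0.001, 0.0]
contact_force: [-1.3, -3.1, -0.2]
gripper_width: -0.1
grasp_force: 1.0
```

```bash
cat >> h.py <<'E'
def wheel(p):
    # star arm tips: blue upper-plate points, angle phase mod 45 deg
    h=cv2.cvtColor(p["frame"],cv2.COLOR_RGB2HSV); m=(h[...,0]>100)&(h[...,0]<125)&(h[...,1]>120)
    w=world(p,m&(p["range_z"]>0)); c=(w[:,:2]-O)@C.T; r=np.hypot(*c.T); a=np.arctan2(c[:,1],c[:,0])
    k=(abs(w[:,2]-104)<8)&(r>86)&(r<113)
    ph=np.angle(np.exp(8j*(a[k]-np.pi/8)).mean())/8
    print("wheel mod 45deg",ph.round(3),k.sum())
def can(p):
    w=world(p,np.ones((480,640),bool)); 
    c=(w[:,:2]-O)@C.T; k=(w[:,2]>140)&(w[:,2]<155)&(np.hypot(*c.T)<145)&(c[:,1]>40)&(c[:,0]>-45)
    # a rough top circle
    (x,y),r=cv2.minEnclosingCircle(c[k].astype(np.float32)); print("can top",round(x,1),round(y,1),"r",round(r,1),"n",k.sum())
E
python3 - <<'E'
from h import *
st(); p=eyes.get_image("side"); save(p,"s5.png",(230,180,410,320),4); wheel(p); can(p); p=eyes.get_image("top"); wheel(p); can(p)
E
```

```text
t 9.55 coderTCP [98.1 -8.7 90.9] toolx in coder [1.    0.001] z [-0.002 -0.    -1.   ] F [-1.3 -3.1 -0.2] w -0.13734121246968944 j [ 0.16  0.56 -0.09  0.   -0.93  1.58]
wheel mod 45deg -0.299 325
can top 32.3 98.9 r 30.9 n 275
wheel mod 45deg -0.305 265
can top 34.0 100.5 r 29.7 n 263
```

View pics/s5.png

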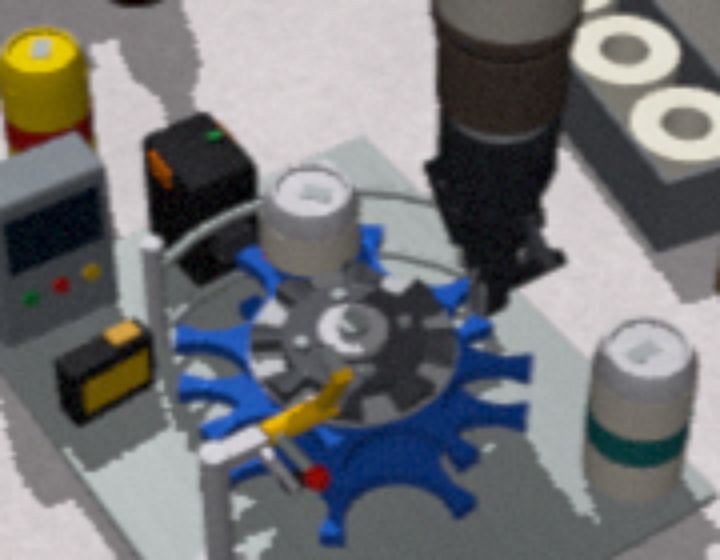

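The wheel has turned about 0.483 rad and is carrying the can along the rail, with the pawl still laid back. I'll push on to the final position.

apply_moves(delta_rot=[[0, 0, 0], [0, 0, 0], [0, 0, 0], [0, 0, 0], [0, 0, 0], [0, 0, 0]], xyz=[[0, -0.23, 0], [0, -0.23, 0], [0, -0.23, 0], [0, -0.15, 0], [0, -0.15, 0], [0, 0, 0]], hand=[1, 1, 1, 1, 1, 1])

```text
clock: 10.15
position: [649.2, -34.0, 91.1]
ee_rot: [0.997, 0.081, -0.0, 0.0]
contact_force: [-0.2, -3.7, -0.2]
gripper_width: -0.0
grasp_force: 1.2
```

```bash
python3 - <<'E'
from h import *
st()
for n in("side","top"): p=eyes.get_image(n); wheel(p); can(p)
E
```

```text
t 10.15 coderTCP [98.5 15.5 91.1] toolx in coder [1.    0.001] z [-0. -0. -1.] F [-0.2 -3.7 -0.2] w -0.043143422141550994 j [ 0.2   0.55 -0.1   0.   -0.92  1.54]
wheel mod 45deg -0.056 301
can top 37.8 82.8 r 65.9 n 294
wheel mod 45deg -0.059 258
can top 42.6 87.6 r 71.5 n 359
```

apply_moves(delta_rot=[[0, 0, 0], [0, 0, 0], [0, 0, 0], [0, 0, 0]], xyz=[[0, -0.1, 0], [0, -0.1, 0], [0, 0, 0], [0, 0, 0]], hand=[1, 1, 1, 1])

```text
clock: 10.58
position: [648.6, -29.2, 91.3]
ee_rot: [0.997, 0.081, 0.0, 0.0]
contact_force: [-1.2, -4.3, -0.0]
gripper_width: 0.1
grasp_force: 1.5
```

```bash
python3 - <<'E'
from h import *
st()
for n in("side","top"): p=eyes.get_image(n); wheel(p)
E
```

```text
t 10.5833 coderTCP [98.7 20.3 91.3] toolx in coder [1.    0.001] z [ 0. -0. -1.] F [-1.2 -4.3 -0. ] w 0.08130443751550809 j [ 0.2   0.55 -0.1   0.   -0.92  1.53]
wheel mod 45deg -0.012 304
wheel mod 45deg -0.013 290
```

The wheel is now at about 0.773 rad. I'll back off, rise, and go round to the -y side of the pawl bar.

apply_moves(delta_rot=[[0, 0, 0], [0, 0, 0], [0, 0, 0], [0, 0, 0], [0, 0, 0], [0, 0, 0], [0, 0, 0], [0, 0, 0], [0, 0, 0], [0, 0, 0], [0, 0, 0], [0, 0, 0], [0, 0, 0], [0, 0, 0], [0, 0, 0], [0, 0, 0], [0, 0, 0], [0, 0, 0], [0, 0, 0], [0, 0, 0]], xyz=[[0, 0.2, 0], [0, 0.1, 0], [0, 0, -0.7], [0, 0, -0.7], [0, 0, -0.7], [0, 0, -0.7], [0, 0, -0.7], [0, 0, -0.7], [0, 0, -0.8], [-0.62, 0.5, 0], [-0.62, 0.5, 0], [-0.62, 0.5, 0], [-0.62, 0.5, 0], [-0.62, 0.5, 0], [-0.62, 0.5, 0], [-0.62, 0.5, 0], [-0.62, 0.5, 0], [-0.62, 0.5, 0], [-0.62, 0.5, 0], [0, 0, 0]], hand=[1, 1, 1, 1, 1, 1, 1, 1, 1, 1, 1, 1, 1, 1, 1, 1, 1, 1, 1, 1])

```text
clock: 12.35
position: [515.1, -186.6, 216.7]
ee_rot: [0.997, 0.08, 0.0, -0.0]
contact_force: [0.3, 0.3, -0.5]
gripper_width: -0.0
grasp_force: 0.0
```

```bash
python3 - <<'E'
from h import *
st()
p=eyes.get_image("side"); wheel(p);save(p,"s6.png",(230,180,410,320),4)
E
```

```text
t 12.35 coderTCP [ -58.5 -113.5  216.7] toolx in coder [ 1.    -0.002] z [ 0.     0.001 -1.   ] F [ 0.3  0.3 -0.5] w -0.018523507930132375 j [-0.05  0.27 -0.21 -0.   -1.1   1.78]
wheel mod 45deg -0.012 288
```

View pics/s6.png

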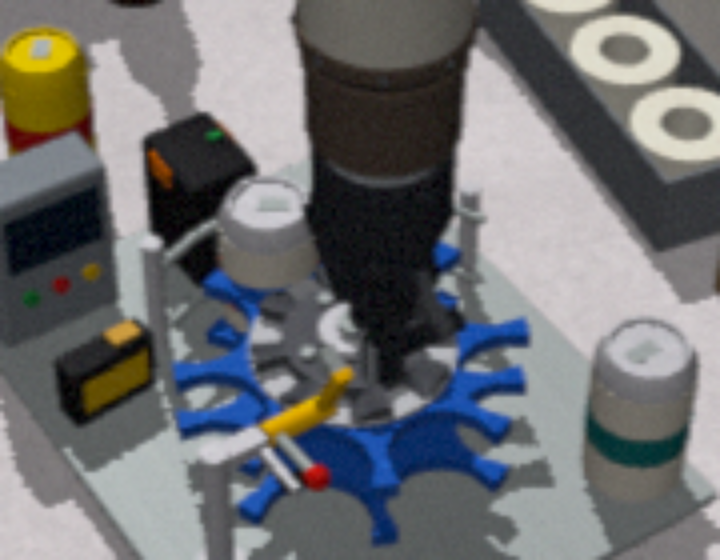

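The can at (265,235) now stands before the print head, and the bar at (335,395) is still up with the finger on its -y side. I'll lower and tip the bar over.

apply_moves(delta_rot=[[0, 0, 0], [0, 0, 0], [0, 0, 0], [0, 0, 0], [0, 0, 0], [0, 0, 0], [0, 0, 0], [0, 0, 0], [0, 0, 0], [0, 0, 0], [0, 0, 0], [0, 0, 0], [0, 0, 0], [0, 0, 0], [0, 0, 0], [0, 0, 0], [0, 0, 0], [0, 0, 0], [0, 0, 0]], xyz=[[0.16, 0, 0.4], [0, 0, 0.6], [0, 0, 0.6], [0, 0, 0.65], [0, 0, 0], [0, -0.3, 0], [0, -0.3, 0], [0, -0.25, 0], [0, -0.25, 0], [0, -0.25, 0], [0, -0.25, 0], [0, -0.25, 0], [0, -0.25, 0], [0, -0.25, 0], [0, -0.25, 0], [0, 0, 0], [0, 0, 0], [0, 0, 0], [0, 0, 0]], hand=[1, 1, 1, 1, 1, 1, 1, 1, 1, 1, 1, 1, 1, 1, 1, 1, 1, 1, 1])

```text
clock: 13.98
position: [510.5, -120.3, 160.0]
ee_rot: [0.997, 0.081, -0.0, -0.0]
contact_force: [-0.5, 0.2, -1.0]
gripper_width: 0.1
grasp_force: 0.0
```

apply_moves(delta_rot=[[0, 0, 0], [0, 0, 0], [0, 0, 0], [0, 0, 0], [0, 0, 0], [0, 0, 0], [0, 0, 0], [0, 0, 0], [0, 0, 0], [0, 0, 0], [0, 0, 0], [0, 0, 0], [0, 0, 0], [0, 0, 0]], xyz=[[0, 0.2, 0], [0, 0, -0.8], [0, 0, -0.8], [0, 0, -0.8], [0, 0, -0.8], [0, 0, -0.8], [0, 0.8, 0], [0, 0.8, 0], [0, 0.8, 0], [0, 0.8, 0], [0, 0.8, 0], [0, 0.8, 0], [0, 0, 0], [0, 0, 0]], hand=[1, 1, 1, 1, 1, 1, 1, 1, 1, 1, 1, 1, 1, 1])

```text
clock: 15.15
position: [530.5, -244.7, 259.4]
ee_rot: [0.997, 0.08, -0.0, -0.0]
contact_force: [0.5, -0.3, 0.5]
gripper_width: 0.0
grasp_force: 0.0
```

```bash
python3 - <<'E'
from h import *
st()
for n in("side","top"):
    p=eyes.get_image(n); wheel(p)
    w=world(p,np.ones((480,640),bool)); v,u=np.nonzero(p["range_z"]>0); h=cv2.cvtColor(p["frame"],cv2.COLOR_RGB2HSV)[v,u].astype(int)
    c=(w[:,:2]-O)@C.T
    red=((h[:,0]<8)|(h[:,0]>172))&(h[:,1]>150)&(h[:,2]>80)&(w[:,2]>120)&(abs(c[:,0]+90)<25)&(abs(c[:,1]+50)<80)
    print("ball",red.sum(),c[red].mean(0),w[red,2].mean())
    m=nets.masks_of("can",p)
    for q in m[:3]:
        ww=world(p,q["region"]); cc=(ww[:,:2]-O)@C.T; k=ww[:,2]>141
        if k.any(): print("can",q["score"],cv2.minEnclosingCircle(cc[k].astype(np.float32)))
    if n=="side": save(p,"s7.png",(230,180,410,320),4)
E
```

```text
t 15.15 coderTCP [ -52.7 -173.2  259.4] toolx in coder [ 1.    -0.002] z [-0.001  0.    -1.   ] F [ 0.5 -0.3  0.5] w 0.019815349148535236 j [-0.16  0.3  -0.05 -0.   -1.22  1.89]
wheel mod 45deg -0.006 238
ball 25 [-92.58979837 -30.83544323] 176.48934891940894
can 0.61 ((1.6795930862426758, 102.71443939208984), 31.67165184020996)
wheel mod 45deg -0.012 118
ball 0 [nan nan] nan
can 0.75 ((4.722764015197754, 106.68647766113281), 29.338909149169922)<stdin>:8: RuntimeWarning: Mean of empty slice.
  ret = um.true_divide(
  ret = ret.dtype.type(ret / rcount)
```

View pics/s7.png

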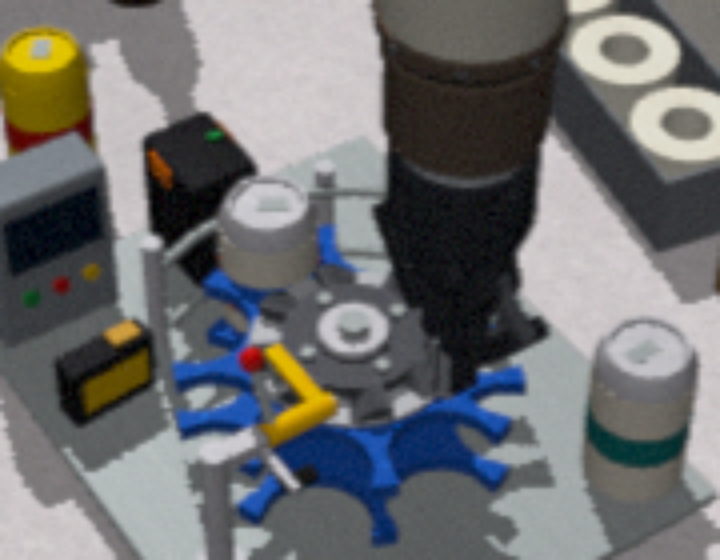

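```bash
python3 - <<'E'
from h import *
for i in range(4):
    p=eyes.get_image("side")
    w=world(p,np.ones((480,640),bool)); v,u=np.nonzero(p["range_z"]>0); hsv=cv2.cvtColor(p["frame"],cv2.COLOR_RGB2HSV)[v,u].astype(int)
    red=((hsv[:,0]<8)|(hsv[:,0]>172))&(hsv[:,1]>150)&(hsv[:,2]>80)&(w[:,2]>150)&(abs(w[:,0]-490)<60)&(abs(w[:,1]+100)<60)
    print(red.sum(),w[red].mean(0),u[red].mean(),v[red].mean())
def bx(a):
    r=np.array([-90,-51+48*np.cos(1.053+a),129+48*np.sin(1.053+a)]); xy=C.T@r[:2]+O; return proj(p,[*xy,r[2]])
print([bx(a).round(2) for a in (0,.06,.16)])
E
```

```text
25 [ 468.1927018  -109.98337131  175.30767852] 292.72 269.48
26 [ 467.98783604 -109.81176076  175.16691592] 292.61538461538464 269.5
25 [ 468.14591045 -110.39216153  175.87719685] 292.76 269.44
24 [ 468.20130991 -109.62075039  175.32427447] 292.6666666666667 269.375
[array([292.97, 269.61]), array([293.52, 269.88]), array([294.47, 270.47])]
```

The ball is back at its starting pixel within 0.1 px (0.06 rad would shift it 0.6 px), so the pawl is fully down. I'll hand the job in.

```bash
python3 -c "
from bench import arm
print(arm.job_done())"
```

```text
the job is handed in; nothing more can be done
None
```

I handed the job in after about 15 s of robot time, with no verdict returned: the wheel is one notch back (about 0.775 rad), the can is about 5 mm or less from its place at the print head, the pawl is fully down, and the robot was clear of everything. I saw no bystander move in the pictures, but I did not measure their positions again at the end.

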